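# Move a fresh plaster tile to the levelled stand with a spatula

### The arm

A 6-joint arm with a two-finger parallel gripper is mounted at the origin on the work surface. World frame = base frame: x ahead of the robot, y to its left, z up, the work surface at z = 0. Lengths are in m, angles in rad, forces in N, time in s.
With the tool pointing down it reaches from about 0.275 to 0.825 m from the base axis. Payload 4.9 kg.
Tool frame: the origin (TCP) lies midway between the tips of the shut fingers; the grasp point (between the pads) lies 19 mm behind it (grip_point_offset is the distance from the TCP to the grasp point, in m); z points along the fingers, y is the line along which they close (so a half turn about z gives the same grasp; the last joint's range is limited). The gripper opens to 85 mm and grips with 20 to 120 N. Pads are 22 mm wide; open, the fingers measure 114 mm over their backs; the gripper's body (76 mm by 85 mm) begins 54 mm behind the grasp point. The pads swing forward as they close: fully open they stand 13 mm farther back than shut.
Start: joints at [-1.362, 0.326, -0.193, 1.052, 0, 1.437], TCP at [0.185, -0.518, 0.231] pointing down, gripper open.
Joint ranges: [-2.65, 2.65], [-0.97, 1.79], [-1.3, 1.35], [-1.93, 2.1], [-1.47, 1.37], [-3.14, 3.14]. Speed limits (rad/s): [2.57, 2.57, 3.14, 3.14, 3.14, 3.14].

### API

Orientations are given as a rotation vector (axis times angle).
In Python, from cell import * gives the robot as it stands. Calls block until the motion is done:
- movep(position, orientation): joint-space move of the TCP to a pose.
- move_l(position, velocity=0.15, rot=None, until_force=None): straight line of the TCP; rot=None keeps the orientation; velocity is the mean speed in m/s. With until_force (N) it stops when the force on the tool has changed by that much, and returns True; else False.
- set_joints(angles): joint-space move.
- let_go() and grab(newtons=None): open the fingers fully, or close them until they stop; newtons is the grip in N (None keeps the last).
- sleep(seconds).
- ik(position, orientation): joint angles nearest the present ones, or None.
- get_state(): the state.
- grab_frame(name): name is "side" or "top" or "wrist"; returns a dict with "img" (400x640x3 uint8, red, green, blue), "fx", "fy", "cx", "cy" (pixels), "cam_to_world" (4x4, takes a point from camera to world coordinates); the wrist camera has in their place "T_tool_cam" (4x4, takes a point from camera to tool coordinates, whose origin is the TCP and whose axes are the flange's). Camera axes: x right, y down, z forward; pixel columns grow to the right and rows downward; lengths in m; the calibration is good to about 2 mm. A picture is of the moment at which its call begins: read the wrist's pose just before it. There is no depth.
A pose or a line that the arm cannot do raises MotionError and nothing moves.
- sign_off(): hands the job in; it is judged then, once.
Trained networks look in the newest picture that a camera, given by its name, has taken for a name from the list of things; names that differ only in an ending like _2 or _b are one class to them, and where a whole thing is asked for, a point or a joint stands for the part that bears it (a point fixed in the world has none). Each returns a list of dicts, best first, with "score" (0 to 1); they miss things now and then, are a little off and sometimes report something else, mostly with a low value. They report only what shows in the picture. A call takes as long as a camera call. They do not tell look-alikes from the thing itself.
- spot_in(camera, name): "centre" ([column, row] in pixels, amid what is visible of it).
- silhouettes(camera, name): "mask" (400x640 bool, what is visible of it) and "centre" ([column, row] in pixels, amid what is visible of it).
- tip_of(camera, name): "centre" ([column, row] in pixels: a listed point, or the origin of a listed thing).
The state is a dict: "clock": time; "q": joint angles; "joint_velocities": joint speeds; "tau": joint torques, N m; "position": TCP position; "eef_rot": TCP orientation; "contact_force": force on the tool from outside, world axes, zero at the start; "wrist_torque": the same for the moment, N m; "finger_gap": opening from 0.0 (shut) to 1.0 (fully open); "grasp_force": force on a finger pad.
Only numpy, scipy, OpenCV 4.12 (cv2) and the standard library are available. Lean on these libraries where they do the work, as an engineer would, in place of code of your own. Each camera call takes 0.05 s, during which the arm holds its last target. There are 200 camera calls.

### The job

First turn the knob on the tilting stand until its platform is level. Then take the spatula, slide it under the plaster tile on the drying rack, lift the tile clear and lay it centred and square across the two strips of the platform; draw the spatula out and put it back on its wooden rest as it lay. The plaster is still soft, so keep the tile about level and never touch it with the gripper, and leave everything else where it is.

Things in the scene. Friction and masses are not known exactly. Their poses are not given: they have to be found in the camera images.
- stand: tilting stand, fixed to the table: dark steel base 150 x 170 x 30 mm carrying a hinged platform, and on its front (-x side) a grey panel sloping at 25 degrees with the tilt knob. Origin on the table under the platform's centre; x points from the knob side to the back, z up. It may stand left or right
- platform (a joint): tilt of the platform about its hinge, which runs along the stand's y through the platform's middle, 98 mm above the table; 0 = level, negative = the knob side is low. Changes by 1/6 rad per rad of knob
- platform_top (a point): centre of the platform, level with the tops of its two strips (126 mm above the table when level); axes turn with the platform, x, y, z as the stand's at level. The platform is an aluminium plate 130 (x) x 132 (y) mm with two parallel wooden strips along x, each 110 mm long, 14 mm wide, 16 mm high, 84 mm apart between their inner faces (so a spatula blade fits between them under the tile)
- tilt_knob (a joint): angle of the tilt knob, rad; grows clockwise seen from outside along its axis; clockwise raises the platform's knob side. It turns stiffly and stays where left
- tilt_knob_grip (a point): point on the knob's axis to grip, 37 mm out from the sloping panel. z = knob axis, outwards (up and towards the stand's front, 25 degrees from vertical), x = along the knob's grip bar, turning with the knob. Black grip bar 42 mm long, 14 mm thick, 32 mm high along the axis, ending 7 mm outside this point, on a disc 44 mm across
- rack: drying rack, fixed: plywood board 120 (x) x 136 (y) x 20 mm with two parallel wooden strips along x as on the platform (110 x 14 x 16 mm, 84 mm apart), tops 36 mm above the table. Origin on the table under its centre, x away from the robot, z up. It is on the other side from the stand
- tile: rectangular white plaster tile 84 (x) x 120 (y) x 12 mm with a raised rosette and border (5 mm more), lying across the rack's strips. Origin at the centre of its underside
- spatula: cranked spatula: steel blade 105 (x) x 50 (y) x 3 mm; a thin neck rises from its back end (x = -50 mm) to a straight dark wooden handle from x = -73 to -185 mm, 18 mm wide (y), 22 mm high, its middle 50 mm above the blade's underside and parallel to it. Origin under the blade's centre, x towards the blade's tip, z up
- spatula_grip (a point): middle of the handle's front part, at (-112, 0, 50) mm from the spatula's origin: a good place to grip from above; axes as the spatula's
- rest: fixed wooden spatula rest: board 12 mm thick, from x = -205 to +65 mm, 90 mm wide, with a notched post at x = -165 mm (18 mm thick; notch 34 mm wide, floor 51 mm above the table, cheeks up to 67 mm) for the handle's end. Origin on the table; the spatula lies with its origin 12 mm above this origin and the same heading
- glue_bottle: white glue bottle, 52 mm across, 150 mm tall, standing; origin at its foot
- tube: upright white plastic pipe offcut, 64 mm across, 110 mm tall; origin at its foot
- knife: craft knife lying flat, about 150 mm long, 14 mm high; origin underneath, x towards its blade
- brush: brush lying flat, 170 mm long; origin underneath its middle
- disc: round plaster disc, 74 mm across, 14 mm thick, lying on the table (not the tile); origin under its centre
- foam_block: white foam block 100 x 80 x 60 mm; origin under its centre
- jar: open glass jar, 70 mm across, 90 mm tall; origin at its foot
Things that resemble listed ones, but are neither listed nor needed, are in the scene too. There is more than one size of the rack; the one meant has the size given above.

How it is judged:
On the way, in this order (a step that is already met when the one before it is completed fails the run):
1. the platform has been turned level, with the spatula still on its rest (angle between platform_top's own z axis and vertical below 0.045 rad and distance of spatula from where it was at the start of the episode below 0.02 m), for 0.2 s.
2. the tile has been lifted clear of the rack on the spatula (z of tile in the frame of rack above 0.051 m and contact force between spatula and tile above 0.2 N), for 0.2 s.
3. the tile lies on the platform's strips, the spatula no longer touching it (horizontal distance between tile and platform_top below 0.02 m and z of tile in the frame of platform_top between -0.005 and 0.005 m and angle between the x axis of tile and the x axis of platform_top, either way round below 0.2 rad and contact force between spatula and tile below 0.05 N), for 0.3 s.
At the end, for the whole second after the job is handed in: the platform is level within 0.045 rad; the tile lies at rest on both its strips (height within 5 mm), centred within 20 mm and square within 0.2 rad, not touching the spatula; the spatula lies at rest flat on its rest, within 30 mm and 0.15 rad of the way it lay (height within 7 mm) (all of step 3 and angle between platform_top's own z axis and vertical below 0.045 rad and linear speed of each of tile, spatula below 0.02 m/s and horizontal distance between spatula and rest below 0.03 m and z of spatula in the frame of rest between 0.007 and 0.019 m and angle between the x axis of spatula and the x axis of rest, either way round below 0.15 rad and angle between spatula's own z axis and vertical below 0.1 rad).
It fails at once if the gripper or arm touches the tile (contact force between any of the fingers, the arm and tile above 0.5 N).
It fails at once if the tile is tipped more than 0.35 rad (angle between tile's own z axis and vertical above 0.35 rad).
It fails at once if another thing on the table (bottle, pipe, knife, brush, disc, foam block or jar) is moved more than 30 mm (distance of any of glue_bottle, tube, knife, brush, disc, foam_block, jar from where it was at the start of the episode above 0.03 m).
It also fails if it takes over 66 s, if anything falls off the work surface, if the arm or the gripper's body presses on something with over 40 N, if the wrist force passes 120 N, or if a joint passes its speed limit or range.

## Working session

There is one attempt and no reset: what is moved stays moved. The work goes in short steps, each a Python script; the robot and the scene stay as the last script left them, time stands still between calls to the robot, and variables do not carry over. Pictures are saved under pics/ and viewed, at most 10 in all, crops included, and the job is handed in when it is done.

```bash
ls; mkdir -p pics
python3 - <<'E'
from cell import *
import cv2, numpy as np
for c in ("top","side"):
    f=grab_frame(c); cv2.imwrite(f"pics/{c}0.png",f["img"][...,::-1])
    print(c,f["fx"],f["fy"],f["cx"],f["cy"],np.round(f["cam_to_world"],4).tolist())
    for n in ("stand","tilt_knob_grip","rack","tile","spatula","spatula_grip","rest","platform_top"):
        print(n,[(np.round(d["centre"]).tolist(),round(d["score"],2)) for d in tip_of(c,n)][:4])
print(get_state())
E
```

```text
pics
top 389.3777831866028 389.3777831866028 312.5285947600313 205.9063616097642 [[0.0117, -0.992, 0.1253, 0.4472], [-0.9999, -0.0117, 0.0008, 0.013], [0.0006, -0.1253, -0.9921, 1.3028], [0.0, 0.0, 0.0, 1.0]]
stand [([382.0, 192.0], 0.94)]
tilt_knob_grip [([382.0, 230.0], 0.57)]
rack [([244.0, 198.0], 0.95), ([213.0, 280.0], 0.77)]
tile [([240.0, 198.0], 0.89), ([315.0, 249.0], 0.17)]
spatula [([319.0, 216.0], 0.73)]
spatula_grip [([395.0, 192.0], 0.71), ([316.0, 251.0], 0.7), ([353.0, 274.0], 0.61), ([351.0, 152.0], 0.52)]
rest []
platform_top [([394.0, 189.0], 0.89)]
side 511.64284654538295 511.64284654538295 322.29520815098226 198.4444478583693 [[-0.7317, -0.4227, 0.5347, -0.2084], [-0.6814, 0.4724, -0.559, 0.8206], [-0.0163, -0.7734, -0.6337, 1.026], [0.0, 0.0, 0.0, 1.0]]
stand [([351.0, 180.0], 0.57)]
tilt_knob_grip [([380.0, 171.0], 0.56), ([353.0, 179.0], 0.41)]
rack [([249.0, 258.0], 0.92), ([292.0, 335.0], 0.83), ([180.0, 314.0], 0.64)]
tile [([245.0, 250.0], 0.6)]
spatula [([324.0, 221.0], 0.71)]
spatula_grip [([351.0, 226.0], 0.85)]
rest [([326.0, 226.0], 0.75)]
platform_top [([354.0, 144.0], 0.61)]
{'clock': 0.9, 'q': array([-1.36220884e+00,  3.26198810e-01, -1.92588165e-01,  1.05201200e+00,
       -6.02474032e-06,  1.43659878e+00]), 'joint_velocities': array([ 1.28091063e-03, -7.45012825e-04, -2.39464121e-04, -5.09366383e-04,
        9.42430947e-05,  3.26129124e-03]), 'tau': array([-6.37796202e-04, -4.43321764e+01,  2.62754184e+01,  1.00096087e-03,
       -1.49771022e-04, -2.54728612e-07]), 'position': array([ 0.1848754 , -0.51801657,  0.23128599]), 'eef_rot': array([-3.09556035e+00, -5.35812757e-01,  9.61179982e-06]), 'contact_force': array([-0.50520567,  1.15557478, -0.82634792]), 'wrist_torque': array([ 0.00561039, -0.05367842,  0.00311776]), 'grasp_force': 0.0, 'finger_gap': 1.00038876834543}
```

View pics/top0.png

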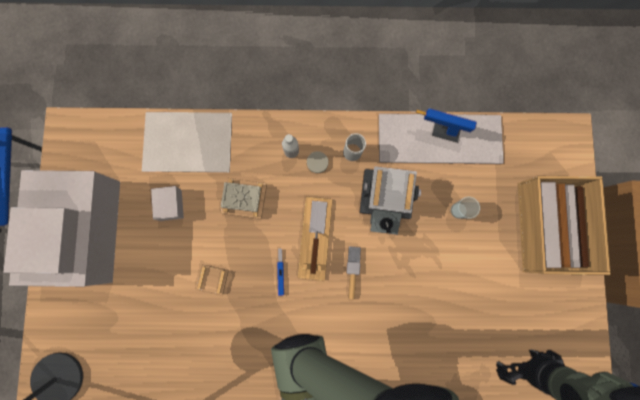

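View pics/side0.png

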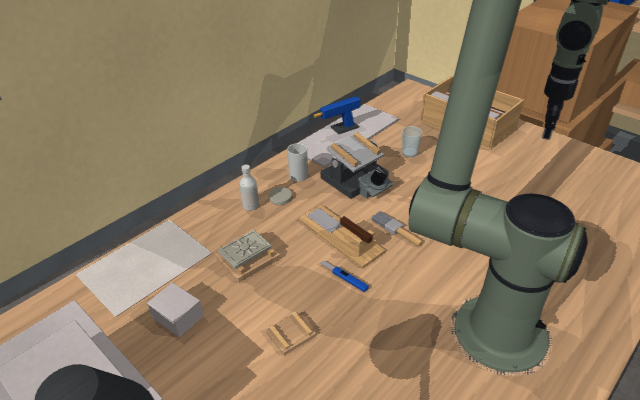

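The top view shows two rack candidates: (244,198), which carries the rosette tile, and a smaller empty one at (213,280). The first fits the description. The spatula lies on its rest at (316,235), and (353,270) is a brush or scraper look-alike. The stand is at (388,195) with its knob at (387,225).

```bash
cat > h.py <<'E'
from cell import *
import cv2, numpy as np
from scipy.optimize import minimize
from scipy.spatial.transform import Rotation as R
def T(p,r=None):
    M=np.eye(4); M[:3,3]=p
    if r is not None: M[:3,:3]=R.from_rotvec(r).as_matrix()
    return M
def view(c,save=None):
    s=get_state(); f=grab_frame(c)
    f["M"]=T(s["position"],s["eef_rot"])@np.array(f["T_tool_cam"]) if c=="wrist" else np.array(f["cam_to_world"])
    if save: cv2.imwrite(f"pics/{save}.png",f["img"][...,::-1])
    return f
def proj(f,P):
    P=np.atleast_2d(P); q=(P-f["M"][:3,3])@f["M"][:3,:3]
    return np.c_[f["fx"]*q[:,0]/q[:,2]+f["cx"],f["fy"]*q[:,1]/q[:,2]+f["cy"]]
def ray(f,px):
    d=f["M"][:3,:3]@[(px[0]-f["cx"])/f["fx"],(px[1]-f["cy"])/f["fy"],1]
    return f["M"][:3,3],d/np.linalg.norm(d)
def onz(f,px,z):
    o,d=ray(f,px); return o+d*(z-o[2])/d[2]
def tri(obs):  # [(f,px)]
    A=0;b=0
    for f,px in obs:
        o,d=ray(f,px); Q=np.eye(3)-np.outer(d,d); A=A+Q; b=b+Q@o
    return np.linalg.solve(A,b)
def box(x0,x1,y0,y1,z0,z1): return np.array([[x,y,z] for x in(x0,x1) for y in(y0,y1) for z in(z0,z1)])
TILE=[box(-.042,.042,-.06,.06,0,.015)]
REST=[box(-.205,.065,-.045,.045,0,.012),box(-.174,-.156,-.025,.025,.012,.067)]
SPAT=[box(-.0525,.0525,-.025,.025,0,.003),box(-.185,-.073,-.009,.009,.039,.061),
      np.r_[box(-.053,-.047,-.004,.004,0,.003),box(-.075,-.071,-.004,.004,.047,.053)]]
RACK=[box(-.06,.06,-.068,.068,0,.02),box(-.055,.055,.042,.056,.02,.036),box(-.055,.055,-.056,-.042,.02,.036)]
def rend(f,boxes,x,y,yaw,z):
    m=np.zeros(f["img"].shape[:2],np.uint8); Rz=R.from_euler('z',yaw).as_matrix()
    for b in boxes:
        h=cv2.convexHull((proj(f,b@Rz.T+[x,y,z])*16).astype(np.int32)); cv2.fillConvexPoly(m,h,1,shift=4,lineType=8)
    return m>0
def fit(views,boxes,z,p0):  # views [(f,mask)] -> x,y,yaw,iou
    def c(p):
        v=[]
        for f,m in views:
            r=rend(f,boxes,*p,z); v.append((r&m).sum()/max(1,(r|m).sum()))
        return -np.mean(v)
    best=None
    for dy in(-.15,0,.15):
        s=np.array(p0)+[0,0,dy]
        r=minimize(c,s,method='Nelder-Mead',options=dict(initial_simplex=[s,s+[.01,0,0],s+[0,.01,0],s+[0,0,.1]],xatol=2e-4,fatol=1e-4))
        if best is None or r.fun<best.fun: best=r
    return np.r_[best.x,-best.fun]
E
python3 - <<'E'
from h import *
np.set_printoptions(precision=4,suppress=True)
f=view("top")
for n,px,z in(("tile",(243,197),.045),("rack2",(213,280),.03),("blade",(318,216),.015),("handleend",(313,272),.06),("knob",(387,225),.09),("stand",(394,189),.126),("jar",(466,208),.05),("pipe",(354,147),.1),("disc",(317,161),.01),("knife",(281,272),.01),("bottle",(291,145),.1),("foam",(165,202),.06)): print(n,onz(f,px,z))
g=view("wrist"); print(np.array(g["T_tool_cam"]),g["fx"],g["cx"],g["cy"])
E
```

```text
tile [0.6327 0.2414 0.045 ]
rack2 [0.364  0.3314 0.03  ]
blade [ 0.5763 -0.0045  0.015 ]
handleend [0.3944 0.0101 0.06  ]
knob [ 0.5431 -0.219   0.09  ]
stand [ 0.651 -0.235  0.126]
jar [ 0.6044 -0.4835  0.05  ]
pipe [ 0.7891 -0.1154  0.1   ]
disc [0.7644 0.0007 0.01  ]
knife [0.391  0.1148 0.01  ]
bottle [0.7933 0.0847 0.1   ]
foam [0.6113 0.4893 0.06  ]
[[ 0.0009 -0.9646 -0.2637  0.0674]
 [ 1.      0.001  -0.0001  0.    ]
 [ 0.0004 -0.2637  0.9646 -0.1426]
 [ 0.      0.      0.      1.    ]] 286.62924184199494 318.31920970164987 197.63887534965025
```

```bash
cat >> h.py <<'E'
def down(yaw): return (R.from_euler('z',yaw)*R.from_rotvec([np.pi,0,0])).as_rotvec()
np.set_printoptions(precision=4,suppress=True)
E
python3 - <<'E'
from h import *
import pickle
S={}
def masks(c,ns):
    o={}
    for n in ns: o[n]=[(d["mask"],d["centre"],d["score"]) for d in silhouettes(c,n)]; print(c,n,[(np.round(x[1]),round(x[2],2),x[0].sum()) for x in o[n]][:3])
    return o
def pts(c,ns):
    o={}
    for n in ns: o[n]=[(d["centre"],d["score"]) for d in tip_of(c,n)]; print(c,n,[(np.round(x[0]),round(x[1],2)) for x in o[n]][:3])
    return o
for k,p,ns in (("tile",(.61,.24,.25),["tile","rack"]),("spat",(.50,0,.27),["spatula","rest"]),("stand",(.57,-.225,.27),["stand","tilt_knob","platform","jar"])):
    movep(p,down(0)); sleep(.2)
    f=view("wrist",k+"1"); m=masks("wrist",ns); q=pts("wrist",["tilt_knob_grip","platform_top","spatula_grip","spatula","rest","tile","rack"] if k!="stand" else ["tilt_knob_grip","platform_top","stand"])
    S[k]=(f,m,q)
pickle.dump(S,open("S.pkl","wb"))
print(get_state()["clock"])
for k,n,b,z,p0 in (("tile","tile",TILE,.036,(.633,.241,0)),("spat","spatula",SPAT,.012,(.576,-.004,0))):
    f,m,q=S[k]; print(n,fit([(f,m[n][0][0])],b,z,p0))
f,m,q=S["spat"]
if m["rest"]: print("rest",fit([(f,m["rest"][0][0]|m["spatula"][0][0])],REST+[b+[0,0,.012] for b in SPAT],0,(.576,-.004,0)))
f,m,q=S["tile"]
if m["rack"]: print("rack",fit([(f,m["rack"][0][0]|m["tile"][0][0])],RACK+[TILE[0]+[0,0,.036]],0,(.633,.241,0)))
c=np.vstack([np.hstack([S["tile"][0]["img"],S["spat"][0]["img"]])])
cv2.imwrite("pics/a.png",cv2.resize(c,(800,250))[...,::-1])
E
```

```text
wrist tile [(array([310., 154.]), 0.83, np.int64(6897))]
wrist rack [(array([326., 120.]), 0.68, np.int64(2824))]
wrist tilt_knob_grip []
wrist platform_top []
wrist spatula_grip [(array([497., 289.]), 0.57), (array([546., 307.]), 0.51)]
wrist spatula [(array([495., 197.]), 0.8)]
wrist rest [(array([491., 198.]), 0.72), (array([135., 171.]), 0.26)]
wrist tile [(array([310., 156.]), 0.9)]
wrist rack [(array([256., 320.]), 0.78)]
wrist spatula [(array([319., 130.]), 0.6, np.int64(4399))]
wrist rest [(array([307., 171.]), 0.89, np.int64(7820)), (array([556.,  47.]), 0.43, np.int64(14164))]
wrist tilt_knob_grip [(array([510., 146.]), 0.61)]
wrist platform_top [(array([581.,  19.]), 0.76), (array([394., 238.]), 0.52)]
wrist spatula_grip [(array([314., 204.]), 0.65)]
wrist spatula [(array([319., 111.]), 0.79)]
wrist rest [(array([510., 146.]), 0.33)]
wrist tile [(array([110.,  62.]), 0.8)]
wrist rack [(array([100., 251.]), 0.55)]
wrist stand [(array([323., 107.]), 0.94, np.int64(22868)), (array([320., 191.]), 0.74, np.int64(1035))]
wrist tilt_knob [(array([320., 189.]), 0.7, np.int64(980)), (array([329.,  94.]), 0.58, np.int64(17974))]
wrist platform [(array([327.,  94.]), 0.75, np.int64(17845))]
wrist jar [(array([530., 150.]), 0.66, np.int64(4519)), (array([154., 186.]), 0.54, np.int64(4301))]
wrist tilt_knob_grip [(array([314., 205.]), 0.61), (array([161., 164.]), 0.4)]
wrist platform_top [(array([332., 104.]), 0.88)]
wrist stand [(array([324., 105.]), 0.79), (array([314., 206.]), 0.68)]
12.3417
tile [ 0.6346  0.2519 -0.1142  0.9416]
spatula [ 0.5751 -0.0023 -0.0807  0.9333]
rest [ 0.5737  0.0006 -0.0821  0.9543]
rack [ 0.6339  0.2473 -0.1325  0.9615]
```

View pics/a.png

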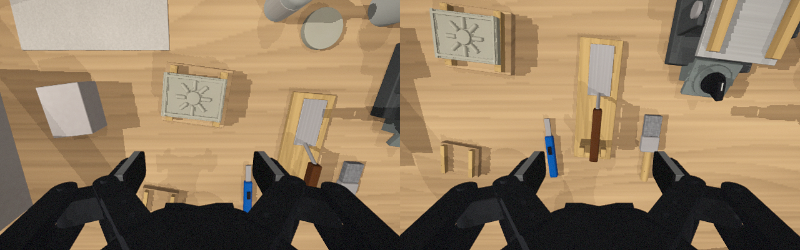

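View pics/stand1.png

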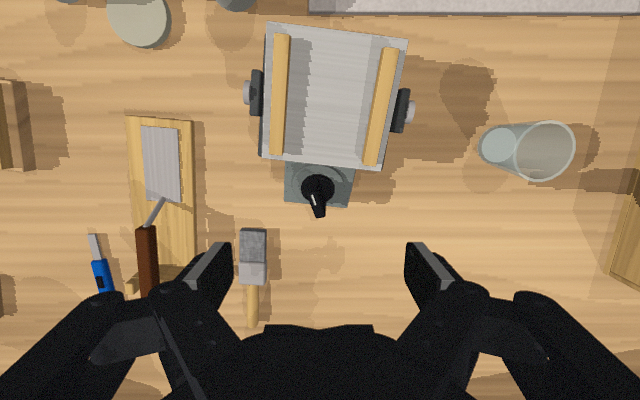

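The wrist view shows the stand's plate with corners near (268,22), (408,40), (382,171) and (260,157), and the knob near (317,190) with its bar pointing down the image. The rack at (197,95) in the left half of the combined picture carries the rosette tile, and its size fit gives IoU 0.96. Next I'll enlarge the stand to measure tilt and bar angle.

Run:
```python
from h import *
import pickle
S=pickle.load(open("S.pkl","rb")); im=S["stand"][0]["img"]
a=cv2.resize(im[10:180,240:420],None,fx=3.1,fy=3.1,interpolation=cv2.INTER_CUBIC)
b=cv2.resize(im[165:222,290:348],None,fx=4,fy=4,interpolation=cv2.INTER_CUBIC)
c=np.zeros((527,800,3),np.uint8); c[:a.shape[0],:a.shape[1]]=a[:527]; c[:b.shape[0],560:560+b.shape[1]]=np.clip(b.astype(float)*1.8,0,255)
cv2.imwrite("pics/z.png",c[...,::-1])
```

```text
(no output)
```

View pics/z.png

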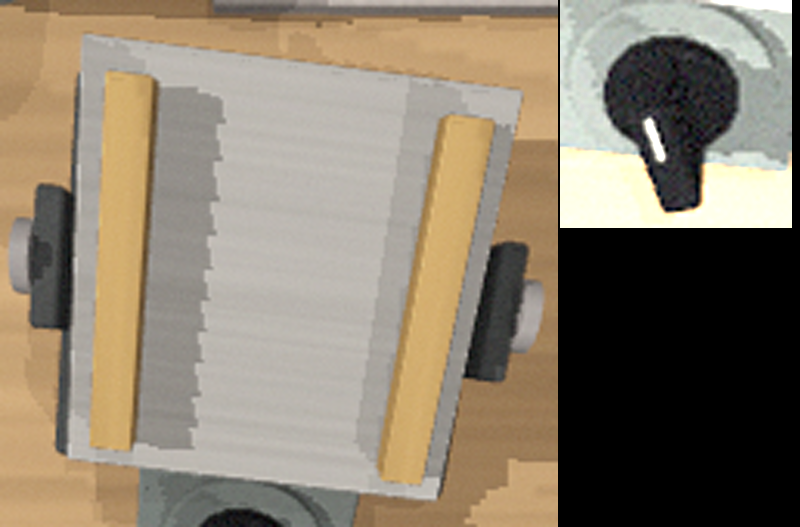

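```bash
cat > k.py <<'E'
from h import *
import pickle
S=pickle.load(open("S.pkl","rb")); f=S["stand"][0]
C=np.array([[266.8,21.3],[408.4,39.4],[381.3,170.6],[261.9,157.7]])
L=np.array([[.065,.066,.012],[.065,-.066,.012],[-.065,-.066,.012],[-.065,.066,.012]])
def W(p): return (R.from_euler('z',p[2])*R.from_euler('y',p[3])).apply(L)+[p[0],p[1],.098]
r=minimize(lambda p:((proj(f,W(p))-C)**2).sum(),[.65,-.235,-.15,0],method='Nelder-Mead',options=dict(xatol=1e-5,fatol=1e-4,maxiter=4000))
st=r.x
print("stand x y yaw, roty",st,"rms",np.sqrt(r.fun/4))
def fake(c):
    g=dict(view(c)); return g
ft,fs=fake("top"),fake("side")
G=tri([(ft,(382,230)),(fs,(380,171)),(f,(314,205))]); Rs=R.from_euler('z',st[2])
print("grip",G,"in stand",Rs.inv().apply(G-[st[0],st[1],0]),[proj(g,G)[0] for g in(ft,fs,f)])
im=f["img"][165:222,290:348].max(2); m=np.zeros(f["img"].shape[:2],bool); m[165:222,290:348]=im<50
A=R.from_euler('y',-25,degrees=True)
th=np.linspace(0,2*np.pi,40)
def sil(p): # grip point xg,zg,yg, phi (about axis)
    o=Rs.apply([p[0],p[2],p[1]])+[st[0],st[1],0]; Q=Rs*A*R.from_euler('z',p[3])
    M=np.zeros(m.shape,np.uint8)
    d=np.array([[.022*np.cos(t),.022*np.sin(t),z] for t in th for z in(-.037,-.025)])
    for b in (d,box(-.021,.021,-.007,.007,-.025,.007)):
        cv2.fillConvexPoly(M,cv2.convexHull((proj(f,Q.apply(b)+o)*16).astype(np.int32)),1,shift=4)
    return M>0
E
cat > k2.py <<'E'
from k import *
g0=Rs.inv().apply(G-[st[0],st[1],0])
def c(p):
    s=sil(p); return -(s&m).sum()/(s|m).sum()+ 20*((p[0]-g0[0])**2+(p[1]-g0[2])**2)+20*p[2]**2
for ph in np.arange(-1.4,1.6,.35):
    s=np.array([g0[0],g0[2],0,ph])
    r=minimize(c,s,method='Nelder-Mead',options=dict(initial_simplex=np.vstack([s]+[s+d for d in np.diag([.005,.005,.005,.2])]),xatol=1e-4,fatol=1e-4))
    print(ph,r.x,r.fun)
cv2.imwrite("pics/km.png",cv2.resize(m[165:222,290:348].astype(np.uint8)*255,None,fx=4,fy=4))
E
python3 k2.py
```

```text
stand x y yaw, roty [ 0.6545 -0.234  -0.1085 -0.1534] rms 1.0460221068099869
grip [ 0.5342 -0.212   0.0918] in stand [-0.122   0.0088  0.0918] [array([384.8972, 227.7597]), array([379.6339, 172.5579]), array([308.9069, 210.2742])]
-1.4 [-0.119   0.0868  0.0012 -1.4702] -0.6337834701912379
-1.0499999999999998 [-0.1236  0.0554  0.0008  0.3212] -0.825634187629678
-0.6999999999999997 [-0.1192  0.0679  0.0002  0.2821] -0.7958765156904112
-0.34999999999999964 [-0.1175  0.0687 -0.0001  0.2776] -0.7897800614260821
4.440892098500626e-16 [-0.1166  0.0872 -0.0009  0.1232] -0.7413758555438208
0.35000000000000053 [-0.1134  0.0821  0.0003  0.1967] -0.7503787076206081
0.7000000000000006 [-0.1272  0.0378 -0.0005  0.4217] -0.8403985926621241
1.0500000000000007 [-0.1149  0.0779 -0.0003  0.1484] -0.7611046670132036
1.4000000000000008 [-0.1182  0.0871  0.0022  1.4975] -0.6358578476082523
```

```bash
cat > k3.py <<'E'
from h import *
import pickle
st=np.array([.6545,-.234,-.1085]); Rs=R.from_euler('z',st[2]); A=R.from_euler('y',-25,degrees=True)
ax=(Rs*A).apply([0,0,1.])
def G(xg,zg): return Rs.apply([xg,0,zg])+[st[0],st[1],0]
def krot(phi): return (Rs*A*R.from_euler('z',phi)*R.from_rotvec([np.pi,0,0])).as_rotvec()
E
python3 - <<'E'
from k3 import *
move_l(G(-.119,.075)+.10*ax,.25,krot(.2)); 
f=view("wrist"); t=tip_of("wrist","tilt_knob_grip"); s=silhouettes("wrist","tilt_knob")
print([(d["centre"],d["score"]) for d in t],[(d["centre"],d["score"],d["mask"].sum()) for d in s], get_state()["clock"])
pickle.dump((f,t,s),open("kn.pkl","wb"))
g=G(-.119,.075); p=proj(f,g)[0]; print(p, proj(f,G(-.119,.055)))
x,y=map(int,p); c=f["img"][max(0,y-75):y+75,x-75:x+75]; print(max(0,y-75),x-75)
cv2.imwrite("pics/kz.png",np.clip(cv2.resize(c,None,fx=4,fy=4,interpolation=cv2.INTER_CUBIC)[...,::-1]*1.5,0,255))
E
```

```text
[([315.8, 198.6], 0.61)] [([321.3, 190.0], 0.87, np.int64(1709))] 13.4833
[317.287  200.2576] [[315.5807 203.4711]]
125 242[ WARN:0@3.846] global loadsave.cpp:1063 imwrite_ Unsupported depth image for selected encoder is fallbacked to CV_8U.
```

View pics/kz.png

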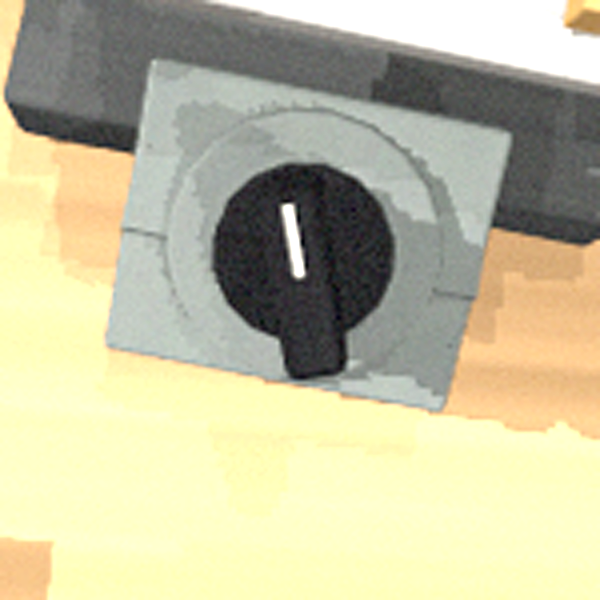

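Run:
```python
from k3 import *
f,t,s=pickle.load(open("kn.pkl","rb"))
from scipy.optimize import least_squares
def W(v): return Rs.apply([v[0],v[2],v[1]])+[st[0],st[1],0]
obs=[(317,195.75),(318.2,187.5)]
def e(v): g=W(v); return np.r_[proj(f,g+.007*ax)[0]-obs[0],proj(f,g-.025*ax)[0]-obs[1]]
r=least_squares(e,[-.119,.075,0],x_scale=.01); print(r.x,r.fun)
for z in(.05,.06,.07,.08,.09):
    r=least_squares(lambda v:e([v[0],z,v[1]]),[-.119,0]); print(z,r.x,r.fun)
M=s[0]["mask"]; print("mask cols/rows",np.where(M.any(0))[0][[0,-1]],np.where(M.any(1))[0][[0,-1]])
# disc width: 44mm dia -> range
q=(G(-.119,.075)-.025*ax-f["M"][:3,3])@f["M"][:3,:3]; print("pred disc px",44e-3*f["fx"]/q[2])
```

```text
[-0.1119  0.0681  0.0005] [ 0.5311  0.0047 -0.5957 -0.0053]
0.05 [-0.1084 -0.0004] [ 0.5351 -0.245  -0.5965  0.274 ]
0.06 [-0.1103  0.0001] [ 0.5329 -0.111  -0.5961  0.1246]
0.07 [-0.1123  0.0006] [ 0.5306  0.0326 -0.5956 -0.0367]
0.08 [-0.1143  0.0011] [ 0.5281  0.1866 -0.595  -0.2115]
0.09 [-0.1162  0.0015] [ 0.5254  0.3525 -0.5944 -0.4015]
mask cols/rows [296 340] [167 220]
pred disc px 45.58848107749107
```

Run:
```python
from k3 import *
g=G(-.113,.073); phi=.365
move_l(g+.06*ax,.15,krot(phi))
print(move_l(g-.016*ax,.08,until_force=8), (get_state()["position"]-g)@ax)
grab(60); s=get_state(); print("gap",s["finger_gap"],s["grasp_force"],s["contact_force"],s["clock"])
q=s["q"].copy(); q1=ik(s["position"],krot(phi-.92)); print(q,q1)
q2=q.copy(); q2[5]+=.92*np.sign(q1[5]-q[5])
set_joints(q2); s=get_state(); print(s["q"],s["contact_force"],s["wrist_torque"],s["finger_gap"],s["clock"])
let_go(); p=get_state()["position"]
move_l(p+.09*ax,.2); move_l([.56,-.225,.27],.3,down(0))
f=view("wrist","lev"); m=silhouettes("wrist","platform"); print([(d["centre"],d["score"],d["mask"].sum()) for d in m],get_state()["clock"])
pickle.dump((f,m),open("lev.pkl","wb"))
S=pickle.load(open("S.pkl","rb"))
B=[box(-.065,.065,-.066,.066,.004,.012),box(-.055,.055,.042,.056,.012,.028),box(-.055,.055,-.056,-.042,.012,.028)]
def fitp(f,m):
    def c(p):
        Rt=R.from_euler('y',p[0]); 
        r=rend(f,[Rt.apply(b) for b in B],st[0]+p[1],st[1]+p[2],st[2]+p[3],.098); return -(r&m).sum()/(r|m).sum()
    s=np.array([-.08,0,0,0]); r=minimize(c,s,method='Nelder-Mead',options=dict(initial_simplex=np.vstack([s]+[s+d for d in np.diag([.08,.004,.004,.03])]))); return r.x,r.fun
print(fitp(S["stand"][0],S["stand"][1]["platform"][0][0])); print(fitp(f,m[0]["mask"]))
x=f["img"][0:190,230:430]; cv2.imwrite("pics/lev2.png",cv2.resize(x,None,fx=3,fy=3,interpolation=cv2.INTER_CUBIC)[...,::-1])
```

```text
False -0.01568414201700091
gap 0.14982039654405205 58.55629026889801 [-2.3223  2.4825  5.3589] 15.6833
[-0.6167  0.3874 -0.7656  0.0314  0.2082  2.3089] [-0.6161  0.3872 -0.7662  0.0305  0.2069 -3.0535]
[-0.6166  0.3873 -0.7658  0.0316  0.2084  1.3899] [-1.7327  1.4854  1.6997] [0.2121 0.4117 0.1096] 0.15190752742530605 16.5667
[([326.0, 81.9], 0.97, np.int64(18733)), ([152.4, 180.1], 0.62, np.int64(4513))] 19.3583
(array([-0.2335,  0.0005,  0.0002, -0.0046]), np.float64(-0.981343899620274))
(array([-0.3299,  0.0007,  0.0004, -0.003 ]), np.float64(-0.9892052069002011))
```

View pics/lev2.png

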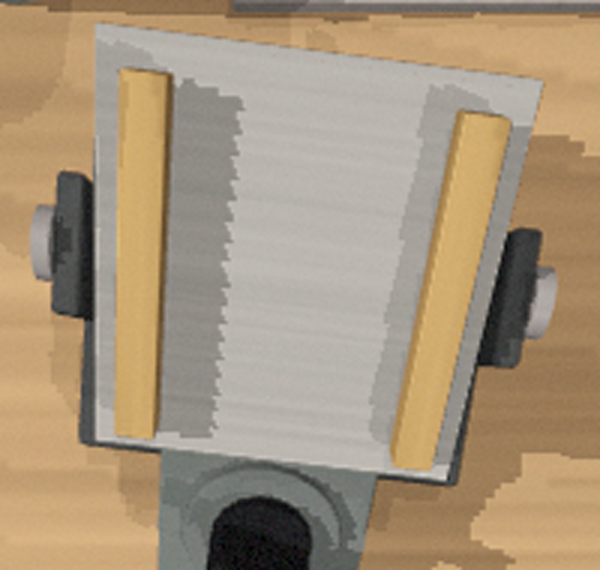

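Run:
```python
from k3 import *
from scipy.optimize import least_squares
f1=pickle.load(open("S.pkl","rb"))["stand"][0]; f2=pickle.load(open("lev.pkl","rb"))[0]
L=np.array([[.065,.066,.012],[.065,-.066,.012],[-.065,-.066,.012],[-.065,.066,.012],[.055,.056,.028],[-.055,.056,.028],[.055,-.056,.028],[-.055,-.056,.028]])
C1=np.array([[83,35],[522,91],[438,498],[68,458],[106,72],[91,447],[494,119],[421,485]])/3.1+[240,10]
C2=np.array([[95,25],[543,80],[449,481],[95,441],[119,69],[116,435],[511,122],[432,468]])/3+[230,0]
W=lambda p,t:(R.from_euler('z',p[2])*R.from_euler('y',t)).apply(L)+[p[0],p[1],p[3]]
for zf in (1,0):
    e=lambda v:np.r_[(proj(f1,W(v,v[4]))-C1).ravel(),(proj(f2,W(v,v[5]))-C2).ravel(),(v[3]-.098)*(1e5 if zf else 0)]
    r=least_squares(e,[.6545,-.234,-.11,.098,-.2,-.3],x_scale=[.01,.01,.05,.01,.1,.1]); print(r.x,np.sqrt(np.mean(r.fun**2))); print(r.fun[:16].reshape(8,2).round(1).tolist(),r.fun[16:32].reshape(8,2).round(1).tolist())
print(get_state()["q"])
```

```text
[ 0.6545 -0.2339 -0.1081  0.098  -0.1594 -0.3156] 0.6308253763547877
[[-0.8, -0.6], [0.9, -0.7], [-0.2, 1.1], [-0.0, 0.7], [-0.5, -0.5], [-0.5, 0.5], [1.0, 0.0], [0.5, 0.3]] [[-0.7, -0.6], [0.7, -0.2], [-0.6, -0.1], [0.1, 0.2], [-0.5, 0.5], [-0.5, 0.6], [0.9, -1.0], [-0.1, 1.3]]
[ 0.6548 -0.234  -0.1082  0.0955 -0.1534 -0.3033] 0.377927138657581
[[-0.2, -0.0], [0.1, -0.3], [-0.5, 0.6], [0.4, 0.3], [0.0, -0.2], [-0.1, -0.1], [0.3, 0.2], [0.2, -0.4]] [[0.1, -0.0], [-0.2, 0.2], [-0.8, -0.4], [0.4, -0.0], [0.2, 0.6], [-0.1, 0.1], [0.2, -1.1], [-0.3, 0.8]]
[-0.5042  0.4067  0.0242  1.1892 -0.0001  2.637 ]
```

```bash
cat >> k3.py <<'E'
def tiltcheck(f,t0=0.):
    from scipy.optimize import least_squares
    L=np.array([[.065,.066,.012],[.065,-.066,.012],[-.065,-.066,.012],[-.065,.066,.012],[.055,.056,.028],[-.055,.056,.028],[.055,-.056,.028],[-.055,-.056,.028]])
    W=lambda v:(Rs*R.from_euler('y',v[0])).apply(L)+[st[0]+v[1],st[1]+v[2],.0965]
    C=cv2.cornerSubPix(f["img"].min(2),proj(f,W([t0,0,0])).astype(np.float32),(5,5),(-1,-1),(3,40,.01))
    r=least_squares(lambda v:(proj(f,W(v))-C).ravel(),[t0,0,0],loss="soft_l1",x_scale=.01); return r.x,r.fun.reshape(-1,2)
E
python3 - <<'E'
from k3 import *
f2=pickle.load(open("lev.pkl","rb"))[0]; print("test",tiltcheck(f2,-.25)[0])
g=G(-.113,.073); r=krot(1.285+np.pi)
movep(g+.06*ax,r); s=get_state(); print(s["q"],s["clock"])
move_l(g-.016*ax,.08,until_force=8); grab(60); s=get_state(); q=s["q"].copy(); print("gap",s["finger_gap"])
assert abs(q[5]+1.752)<.2
q[5]+=1.88; set_joints(q); s=get_state(); print(s["q"],s["finger_gap"],s["wrist_torque"],s["clock"])
let_go(); move_l(s["position"]+.09*ax,.25)
move_l([.57,-.21,.27],.3,down(np.pi-.1)); sleep(.1)
f=view("wrist"); print(tiltcheck(f)); pickle.dump(f,open("lev3.pkl","wb")); print(get_state()["clock"])
cv2.imwrite("pics/lv3.png",f["img"][...,::-1])
E
```

```text
test [-0.2927  0.0001  0.0003]
[-0.6528  0.218  -0.7644  0.2086  0.2207 -1.7867] 23.025
gap 0.15705923966636073
[-0.6168  0.3873 -0.7663  0.032   0.208   0.1268] 0.15435762017470153 [0.7104 0.5485 0.2726] 26.425
(array([-0.026 , -0.0001,  0.0003]), array([[-0.3518, -0.1926],
       [-0.0936,  0.5493],
       [-0.4885, -1.3016],
       [-1.401 , -2.1478],
       [ 0.4263,  0.1333],
       [ 0.6137,  0.9162],
       [-0.3388, -0.2995],
       [ 5.3675,  1.5805]]))
28.8
```

View pics/lv3.png

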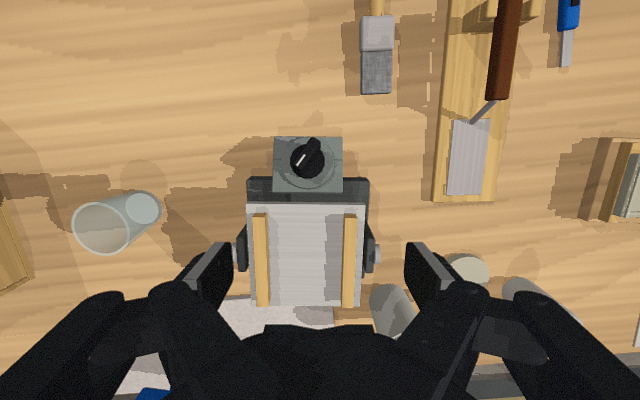

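Run:
```python
from k3 import *
from scipy.optimize import least_squares
f=pickle.load(open("lev3.pkl","rb"))
L=np.array([[.065,.066,.012],[.065,-.066,.012],[-.065,-.066,.012],[-.065,.066,.012],[.055,.056,.028],[-.055,.056,.028],[.055,-.056,.028],[-.055,-.056,.028]])
W=lambda v:(R.from_euler('z',st[2]+v[3])*R.from_euler('y',v[0])).apply(L)+[st[0]+v[1],st[1]+v[2],.0965]
for t in(-.05,0,.05):
  for w in (2,3,4):
    C=cv2.cornerSubPix(f["img"].min(2),proj(f,W([t,0,0,0])).astype(np.float32),(w,w),(-1,-1),(3,40,.01))
    r=least_squares(lambda v:(proj(f,W(v))-C).ravel(),[t,0,0,0],loss="cauchy",f_scale=.3,x_scale=.01); print(t,w,r.x,r.cost)
```

```text
-0.05 2 [-0.0485 -0.0005  0.0005  0.0074] 0.5258097189335146
-0.05 3 [-0.0482 -0.0004  0.0006  0.0065] 0.9030698915154856
-0.05 4 [-0.0443 -0.0002  0.0007  0.0035] 1.0221839880419594
0 2 [ 0.0012  0.0005  0.001  -0.0029] 0.7350332318089884
0 3 [-0.0074  0.0001  0.0003  0.0054] 1.0558512873007808
0 4 [-0.0376 -0.0007  0.0013 -0.0058] 0.9523601913274043
0.05 2 [ 0.0026  0.0005  0.0011 -0.0026] 0.5911816008442451
0.05 3 [ 0.045   0.0002  0.0001 -0.001 ] 0.879303183437055
0.05 4 [ 0.0437  0.0002  0.     -0.0009] 0.9197334137848686
```

The view shows the platform roughly level, with plate corners around (247,204), (364,204), (361,306) and (252,305). The subpixel corners don't agree with each other, so I'll read them from an enlargement.

Run:
```python
import pickle,cv2
f=pickle.load(open("lev3.pkl","rb"))
cv2.imwrite("pics/lz.png",cv2.resize(f["img"][190:315,235:380],None,fx=4.8,fy=4.8,interpolation=cv2.INTER_CUBIC)[...,::-1])
```

View pics/lz.png

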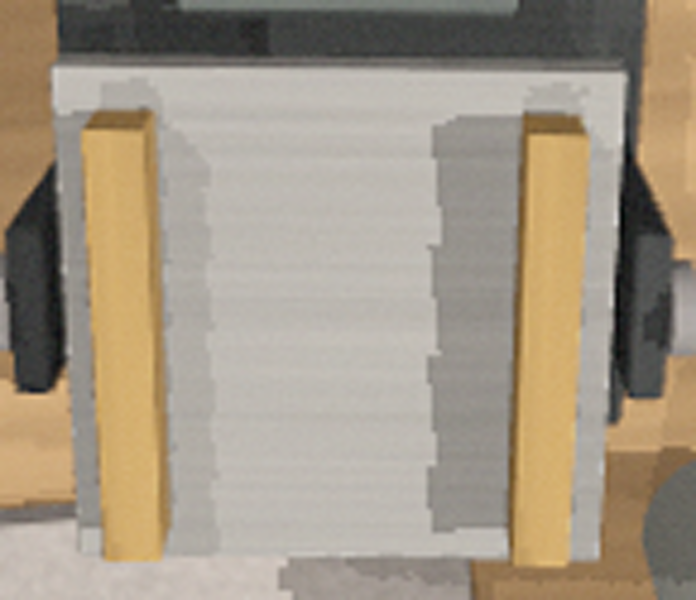

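Run:
```python
from k3 import *
from scipy.optimize import least_squares
f=pickle.load(open("lev3.pkl","rb"))
L=np.array([[.065,.066,.012],[.065,-.066,.012],[-.065,-.066,.012],[-.065,.066,.012],[.055,.056,.028],[-.055,.056,.028],[.055,-.056,.028],[-.055,-.056,.028]])
C=np.array([[600,558],[80,553],[54,66],[626,72],[570,565],[586,133],[106,560],[83,130]])/4.8+[235,190]
for z in (.098,.0955):
    W=lambda v:(R.from_euler('z',st[2]+v[3])*R.from_euler('y',v[0])).apply(L)+[st[0]+v[1],st[1]+v[2],z]
    r=least_squares(lambda v:(proj(f,W(v))-C).ravel(),[0,0,0,0],x_scale=.01); print(r.x,r.fun.reshape(-1,2).round(1).tolist())
S=pickle.load(open("S.pkl","rb"))
# spatula/rest/tile refit from lv3? rest consistency
for k,n,b,z,p0 in (("tile","tile",TILE,.036,(.633,.241,-.12)),):
    f1,m,q=S[k]; r=fit([(f1,m[n][0][0])],b,z,p0); print(r, proj(f1,[[r[0],r[1],.036]]), q["tile"][0])
f1,m,q=S["spat"]; M=m["spatula"][0][0]
import itertools
r=cv2.minAreaRect(np.argwhere(m["tile"][0][0])[:,::-1].astype(np.float32)) if "tile" in m else None
print("spat pts", onz(f1,q["spatula"][0][0],.012), onz(f1,q["spatula_grip"][0][0],.062))
f0=S["tile"][0]; print("from tileview", onz(f0,S["tile"][2]["spatula"][0][0],.012), onz(f0,S["tile"][2]["tile"][0][0],.036), "spatview tile",onz(f1,q["tile"][0][0],.036))
```

```text
[ 0.0098  0.0005  0.0016 -0.0013] [[0.0, 0.1], [-0.0, 0.4], [-1.0, -0.3], [0.5, -0.5], [0.0, 0.0], [1.3, 0.3], [-0.3, 0.3], [-0.6, -0.0]]
[-0.0019  0.0018  0.0014 -0.0011] [[-0.3, 0.1], [0.3, 0.4], [-0.3, -0.1], [-0.1, -0.3], [-0.3, -0.2], [0.7, 0.2], [-0.0, 0.1], [-0.0, -0.1]]
[ 0.6341  0.2509 -0.1165  0.9418] [[309.4926 155.4666]] ([309.8, 156.1], 0.9)
spat pts [ 0.5778 -0.001   0.012 ] [0.4636 0.0054 0.062 ]
from tileview [ 0.5741 -0.0036  0.012 ] [0.6333 0.2506 0.036 ] spatview tile [0.6341 0.2512 0.036 ]
```

```bash
cat > sp.py <<'E'
from k3 import *
def ez(y): return np.array([np.cos(y),np.sin(y),0])
def tcp(xy,zb,yaw): # blade-origin target -> TCP
    return np.array([xy[0],xy[1],zb+.031])-.112*ez(yaw)
def rot(yaw): return down(np.pi+yaw)
SO=np.array([.5745,-.001]); SY=-.081; TI=np.array([.634,.251]); TY=-.122; PL=np.array([.6555,-.2328]); PY=-.109
E
python3 - <<'E'
from sp import *
p=tcp(SO,.012,SY)
move_l(p+[0,0,.10],.3,rot(SY)); move_l(p,.12); s0=get_state(); print("at",s0["position"],s0["contact_force"],s0["clock"])
grab(100); s=get_state(); print("gap",s["finger_gap"],s["grasp_force"],s["contact_force"],s["clock"])
move_l(p+[0,0,.09],.2); s=get_state(); print("lift",s["finger_gap"],s["contact_force"],s["wrist_torque"])
q=tcp(TI-.14*ez(TY)[:2],.0265,TY)
move_l(q+[0,0,.06],.3,rot(TY)); move_l(q,.12); sleep(.1)
f=view("wrist","pre"); print([(k,[(np.round(d["centre"]),round(d["score"],2)) for d in tip_of("wrist",k)][:2]) for k in("tile","spatula","rack")])
for n,z in(("tile",.036),("spatula",.0265)):
    for d in tip_of("wrist",n)[:1]: print(n,onz(f,d["centre"],z))
print(get_state()["position"],q,get_state()["clock"], proj(f,[[*TI,.036],[*(TI-.14*ez(TY)[:2]),.0265]]))
E
```

```text
at [0.4635 0.0078 0.0435] [ 0.2737 -0.5596  0.6526] 30.85
gap 0.19364684341104485 98.11385750770569 [-1.7733 -0.3011  5.8562] 31.4833
lift 0.19310227642502353 [-0.9719  0.7264 -1.7319] [-0.0497  0.104  -0.0063]
[('tile', []), ('spatula', []), ('rack', [(array([399., 172.]), 0.77)])]
[0.3841 0.2818 0.0579] [0.3839 0.2817 0.0575] 34.2333 [[317.4476 506.2297]
 [317.372  363.7574]]
```

Run:
```python
from sp import *
f=view("side")
for n,z in(("tile",.036),("spatula",.0265)):
    for d in tip_of("side",n)[:2]: print(n,onz(f,d["centre"],z),round(d["score"],2))
h=move_l(tcp(TI,.0265,TY),.1,until_force=10); s=get_state(); print("hit",h,s["position"],tcp(TI,.0265,TY),s["contact_force"],s["clock"])
if not h:
    c0=s["contact_force"]
    move_l(tcp(TI,.05,TY),.06); move_l(tcp(TI,.15,TY),.12); sleep(.2); s=get_state(); print("up",s["contact_force"]-c0,s["wrist_torque"],s["finger_gap"],s["clock"])
    f=view("side","up")
    for n,z in(("tile",.153),("spatula",.15)):
        for d in tip_of("side",n)[:2]: print(n,onz(f,d["centre"],z),round(d["score"],2))
    cv2.imwrite("pics/upz.png",cv2.resize(f["img"][130:330,150:420],None,fx=2.9,fy=2.9,interpolation=cv2.INTER_CUBIC)[...,::-1])
```

```text
tile [0.6327 0.2559 0.036 ] 0.91
tile [ 0.5813 -0.2754  0.036 ] 0.36
spatula [0.4949 0.2728 0.0265] 0.97
spatula [ 0.5856 -0.2749  0.0265] 0.7
hit False [0.5222 0.2647 0.0574] [0.5228 0.2646 0.0575] [-0.2103  0.9552 -1.0496] 35.9333
up [ 0.0104  0.3687 -2.0096] [ 0.0026  0.233  -0.015 ] 0.1944861532115213 37.6583
tile [0.6348 0.2533 0.153 ] 0.67
tile [0.4591 0.1173 0.153 ] 0.19
spatula [0.6419 0.2509 0.15  ] 0.8
```

Run:
```python
from sp import *
move_l(tcp(PL,.16,PY),.2,rot(PY)); move_l(tcp(PL,.132,PY),.1); sleep(.1); s=get_state(); c0=s["contact_force"]; print(s["position"]-tcp(PL,.132,PY),s["clock"])
f=view("side","abv")
for d in tip_of("side","tile")[:1]: print("tile",onz(f,d["centre"],.135),round(d["score"],2))
move_l(tcp(PL,.1175,PY),.04); sleep(.1); s=get_state(); print("down",s["contact_force"]-c0,s["position"]-tcp(PL,.1175,PY),s["clock"])
f=view("side","dn"); g=view("top","dnt")
for c,v in(("side",f),("top",g)):
    for d in tip_of(c,"tile")[:1]: print("tile",c,onz(v,d["centre"],.126),round(d["score"],2))
    for d in tip_of(c,"platform_top")[:1]: print("plat",c,onz(v,d["centre"],.126),round(d["score"],2))
cv2.imwrite("pics/dnz.png",cv2.resize(f["img"][90:290,250:470],None,fx=2.9,fy=2.9,interpolation=cv2.INTER_CUBIC)[...,::-1])
```

```text
[ 0.0004 -0.0001  0.0007] 40.9167
tile [ 0.6691 -0.2403  0.135 ] 0.81
down [ 0.2923 -0.2325  1.3006] [ 0.0002 -0.0001  0.0002] 41.625
tile side [ 0.6533 -0.2456  0.126 ] 0.67
plat side [ 0.6554 -0.2269  0.126 ] 0.98
tile top [ 0.6584 -0.236   0.126 ] 0.76
plat top [ 0.6516 -0.2328  0.126 ] 0.95
```

View pics/dnz.png

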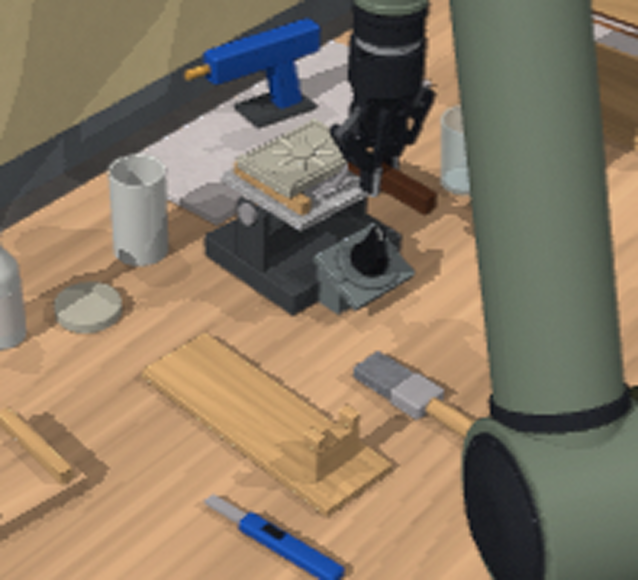

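Run:
```python
from sp import *
c0=get_state()["contact_force"]
move_l(tcp(PL,.115,PY),.04); s=get_state(); print("lower",s["contact_force"]-c0)
h=move_l(tcp(PL-.14*ez(PY)[:2],.115,PY),.1,until_force=8); s=get_state(); print("out",h,s["contact_force"]-c0,s["clock"])
f=view("side"); g=view("top")
for c,v in(("side",f),("top",g)):
    t=silhouettes(c,"tile")
    for d in tip_of(c,"tile")[:1]: print("tile",c,onz(v,d["centre"],.126),round(d["score"],2))
    if t: print(fit([(v,t[0]["mask"])],TILE,.126,(*PL,PY)))
```

```text
lower [ 1.0973 -1.2312 -0.122 ]
out False [ 1.7061 -0.1498 -0.5203] 43.725
tile side [ 0.6502 -0.2262  0.126 ] 0.66
[ 0.6545 -0.2325  0.0026  0.8856]
tile top [ 0.6535 -0.2365  0.126 ] 0.81
[ 0.66   -0.2333 -0.1129  0.9272]
```

Tile is centred to within a few mm. Returning the spatula.

Run:
```python
from sp import *
p=tcp(SO,.012,SY); a=get_state()["position"]
move_l(a+[0,0,.05],.2); move_l(p+[0,0,.12],.25,rot(SY)); move_l(p+[0,0,.03],.15)
c0=get_state()["contact_force"]; h=move_l(p+[0,0,.0005],.04,until_force=6); s=get_state(); print(h,s["position"]-p,s["contact_force"]-c0,s["clock"])
let_go(); move_l(p+[0,0,.14],.2); move_l([.42,.0,.27],.3,rot(0)); sleep(.3)
f=view("side","end"); g=view("top","endt"); w=view("wrist","endw")
for c,v in(("side",f),("top",g),("wrist",w)):
    for n,z,b,p0 in(("spatula",.012,SPAT,(*SO,SY)),("tile",.126,TILE,(*PL,PY))):
        t=[d for d in silhouettes(c,n)]
        for d in t[:1]: print(c,n,fit([(v,d["mask"])],b,z,p0),round(d["score"],2))
        for d in tip_of(c,n)[:1]: print(c,n,onz(v,d["centre"],z))
print(get_state()["clock"])
```

```text
True [-0.0007  0.0001  0.0005] [0.2208 0.511  5.4427] 46.9333
side spatula [ 0.5729 -0.0013 -0.0847  0.9021] 0.58
side spatula [0.574  0.0112 0.012 ]
side tile [ 0.6646 -0.2361 -0.0352  0.2887] 0.78
side tile [0.6697 0.1789 0.126 ]
top spatula [ 0.5765 -0.0006 -0.0885  0.5806] 0.76
top spatula [ 0.5753 -0.0072  0.012 ]
top tile [ 0.6586 -0.2337 -0.1126  0.9528] 0.94
top tile [ 0.6535 -0.2365  0.126 ]
wrist spatula [ 0.5754 -0.0013 -0.0853  0.8868] 0.64
wrist spatula [ 0.5748 -0.0024  0.012 ]
wrist tile [ 0.7072 -0.2    -0.7668  0.6693] 0.96
wrist tile [ 0.6574 -0.2313  0.126 ]
49.9833
```

Both are in place: the spatula is at its original pose, and the tile is within about 4 mm of the centre and square.

```bash
python3 -c "
from cell import *
print(sign_off())"
```

```text
the job is handed in; nothing more can be done
None
```

I handed the job in at about 50 s of the 66 s allowed: the platform measured level within about 0.01 rad, the tile lies square on its strips about 4 mm off centre, and the spatula is back on its rest within about 2 mm; I first turned the knob 0.92 rad the wrong way and corrected it, and the hand-in returned no verdict.

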